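# Set the hold-down of a disc drilling jig

## Task

Push the round wooden blank home against both stop pins of the drilling jig. Then run the orange hold-down screw down until its foot bears firmly on the blank, finger-tight but without crushing the wood, and back it off half a turn so that the next blanks will slip under. Leave the blank at its stops and the other things on the bench alone.

Things in the scene. Friction and masses are not known exactly. Their poses are not given: they have to be found in the camera images.
- jig: Fixed drilling jig: plywood bed 330 x 250 mm, top face 18 mm above the bench. Origin on the bench, right under the centre of a blank that is home. Its +x points from the bed's open front to the two steel stop pins (16 mm diameter, 16 mm high above the bed), 57 mm ahead of the origin and 67 mm to either side. The blank is pushed from the open front.
- frame: Green arm on a square steel post that stands in a clamp block 145 mm ahead (+x) of the jig's origin. The arm reaches back over the bed, top 92 to 95 mm above the bench, and carries the hold-down screw upright through its end, right over the jig's origin. How high it is clamped differs by up to 1 mm either way from job to job.
- home (a point): Point on the bed's top face where the centre of the blank's underside lies when the blank touches both stop pins; the screw's axis passes through it. Axes as the jig's.
- blank: Loose round wooden blank lying flat on the bed, 160 mm diameter, 25 mm thick, about 0.4 kg, slides with 2 to 3 N; at the start 22 to 42 mm short of home (towards the jig's -x). Origin: centre of the underside.
- screw: Hold-down screw; origin at the centre of the underside of its black foot (40 mm diameter). Clockwise from above = down, 4 mm a turn. The foot turns with it and rubs. Running free takes about 0.05 N m; once the foot bears, the knob goes stiff: over free running some 0.1 N m at 25 N of foot force, 0.35 at 60 N (finger-tight), 0.6 at 100 N, where the wood is crushed; 15 N per 0.1 rad.
- knob (a joint): Angle of the screw in rad, growing clockwise seen from above, that is as the screw goes down; 0 is fully raised. 2 pi is one turn = 4 mm. At 0 the bar of the knob lies along the jig's x axis, its white-marked end to the jig's +x. It stays where it is left. At the start the foot is some 1 to 3 mm clear of the blank's top.
- knob_grip (a point): Centre of the knob's orange bar, on the screw's axis, 86 mm above the foot's underside (about 130 mm above the bench). The bar is 52 mm long, 16 mm wide, 24 mm high; this point's x axis runs along it to its white-marked end. Below the bar are a round hub 24 mm across and 12 mm high, bare thread, then the arm's end, 30 mm or more below this point.
- feet_box: Bystander: blue open box of brass tray feet, 120 x 90 x 35 mm, beside the jig. Origin: centre of the underside.
- small_disc: Bystander: small wooden disc, 90 mm diameter, 20 mm thick, beside the jig. Origin: centre of the underside.
- screwdriver: Bystander: screwdriver with a red handle, 160 mm long, lying on the bench beside the jig. Origin: on its underside, near its middle.
Mind the look-alikes: they are no part of the job. Leave any purple or turquoise look-alike of the blank alone.

How it is judged (in metres and radians):
On the way, in this order (a step that is already met when the one before it is completed fails the run):
1. the blank is pushed home against both stop pins (horizontal distance between blank and home below 0.004 m), for 0.2 s.
2. the foot of the screw bears firmly on the blank at its stops (contact force between screw and blank above 25 N and horizontal distance between blank and home below 0.004 m), for 0.2 s.
At the end, for the whole second after the job is handed in: The blank rests within 5 mm of home at both stop pins, and the foot of the screw stands clear above it by 1.1 to 2.3 mm (half a turn is 2 mm), having first borne on it with 25 to 100 N; no bystander was ever shifted by more than 20 mm (z of screw in the frame of blank between 0.0261 and 0.0273 m and horizontal distance between blank and home below 0.005 m and linear speed of blank below 0.01 m/s and contact force between screw and blank below 0.5 N); the robot touches nothing.
It fails at once if the screw crushes the wood: more than 100 N between foot and blank (contact force between screw and blank above 100 N).
It fails at once if a bystander is disturbed (distance of any of feet_box, small_disc, screwdriver from where it was at the start of the episode above 0.02 m).
It also fails if it takes over 72 s, if anything falls off the work surface, if the arm or the gripper's body presses on something with over 40 N, if the wrist force passes 120 N, or if a joint passes its speed limit or range.

## Robot

A 6-joint arm with a two-finger parallel gripper is mounted at the origin on the work surface. World frame = base frame: x ahead of the robot, y to its left, z up, the work surface at z = 0. Lengths are in mm, angles in rad, forces in N, time in s.
With the tool pointing down it reaches from about 425 to 925 mm from the base axis. Payload 12.5 kg.
Tool frame: the origin (TCP) lies midway between the tips of the shut fingers; the grasp point (between the pads) lies 19 mm behind it; z points along the fingers, x is the direction in which the jaws open and shut, and the axes are right-handed (so a half turn about z gives the same grasp; the last joint's range is limited). The gripper opens to 85 mm and grips with 20 to 120 N. Pads are 22 mm wide; open, the fingers measure 114 mm over their backs; the gripper's body (76 mm by 85 mm) begins 54 mm behind the grasp point. The pads swing forward as they close: fully open they stand 13 mm farther back than shut.
Start: joints at [-0.106, 0.491, 1.559, -0, 1.092, -0.106], TCP at [625.019, 0.021, 196.827] pointing down, gripper open.
Joint ranges: [-3.1, 3.1], [-0.84, 2.19], [0.05, 2.79], [-1.13, 4.28], [0.06, 2.93], [-2.69, 2.69]. Speed limits (rad/s): [2.22, 2.22, 2.79, 3.14, 3.14, 3.14].

## Interface

Orientations are given as a 3x3 rotation matrix whose columns are the frame's x, y, z axes.
In Python, from rig import sensors, vision, ticket gives the robot as it stands. The module is installed in compiled form; this text tells all that it offers.
- The arm moves only by the tool arm_command, never from a script. Its arguments are lists of equal length, an entry for each row: "linear": the shift along the tool's x, y, z in mm, a list of three; "dr": the turn, a rotation vector about the tool's x, y, z in rad, a list of three; "grip": the closure, from 0 (fully open) to 1 (shut). In form: {"linear": [[tx, ty, tz], ...], "dr": [[rx, ry, rz], ...], "grip": [grip, ...]}. A call has 1 to 20 rows; each row shifts and turns the pose as measured when the row begins, along the tool's axes as they then stand; what a row does not reach is not made up. A row lasts 1/8 s, in which the tool goes at most 62.5 mm and 10.7 degrees, less where a joint would pass 70% of its speed; a pose out of reach is approached as far as the arm can. A call is refused whole if a number of a shift passes 62.5 or a number of a turn 0.188, either way. A call with a gripper value outside its range is refused whole. The fingers move at their own pace and stop on an object; "force" is the grip in N (left out, the last holds). Time passes only in rows, so rows that do not move let the fingers close. It gives the time, the measured TCP pose, the force and the opening at its end, in the units of the state.
- sensors.get_obs(): the state, without advancing time (a new reading comes with each control period).
- vision.get_image(name): name is "scene" or "side" or "wrist"; returns a dict with "color" (420x560x3 uint8, red, green, blue), "intrinsics" (3x3 intrinsics, pixels), "dist" ([k1, k2, p1, p2, k3] as OpenCV has them; the pictures are not rectified), "world_from_camera" (4x4, takes a point from camera to world coordinates). Camera axes: x right, y down, z forward; pixel columns grow to the right and rows downward; lengths in mm; the calibration is good to about 2 mm. A picture is of the moment at which its call begins. There is no depth.
- ticket.job_done(): hands the job in, once; it reports no verdict.
The state is a dict: "clock": time; "qpos": joint angles; "joint_vel": joint speeds; "effort": joint torques, N m; "eef_pos": TCP position; "tcp_rot": TCP orientation; "ft_force": force on the tool from outside, world axes, zero at the start; "moment": the same for the moment, N m; "width": finger opening in mm.
Only numpy, scipy, OpenCV 4.12 (cv2) and the standard library are available. Lean on these libraries where they do the work, as an engineer would, in place of code of your own. Each camera call takes 0.05 s, during which the arm holds its last target. There are 200 camera calls.

## Working session

There is one attempt and no reset: what is moved stays moved. The work goes in short steps, Python scripts to look and compute and a tool call to move; the robot and the scene stay as the last step left them, time stands still between calls to the robot, and variables do not carry over. Pictures are saved under pics/ and viewed, about 8 in all and at most 12, crops included, and the job is handed in when it is done.

Besides the shell and the picture viewer there is one more tool, called after "Request:" by a JSON object that holds its "name" and its "arguments". arm_command: Moves the arm, as the interface text tells. Its arguments: {"type":"object","properties":{"linear":{"type":"array","items":{"type":"array","items":{"type":"number"}}},"dr":{"type":"array","items":{"type":"array","items":{"type":"number"}}},"grip":{"type":"array","items":{"type":"number"}},"force":{"type":"number"}},"required":["linear","dr","grip"]}

```bash
mkdir -p pics
cat > h.py <<'E'
import numpy as np, cv2
from rig import sensors, vision, ticket
def shot(n,f):
    d=vision.get_image(n); cv2.imwrite('pics/'+f,d['color'][:,:,::-1])
    import pickle; pickle.dump(d,open('pics/'+f+'.pkl','wb')); return d
def px2w(d,uv,z):
    p=cv2.undistortPoints(np.array([[uv]],float),np.array(d['intrinsics']),np.array(d['dist']))[0,0]
    T=np.array(d['world_from_camera']); r=T[:3,:3]@np.array([p[0],p[1],1]); o=T[:3,3]
    return o+r*(z-o[2])/r[2]
def w2px(d,P):
    T=np.linalg.inv(np.array(d['world_from_camera']))
    return cv2.projectPoints(np.array(P,float).reshape(-1,1,3),cv2.Rodrigues(T[:3,:3])[0],T[:3,3],np.array(d['intrinsics']),np.array(d['dist']))[0][:,0]
E
python3 - <<'E'
from h import *
a=shot('scene','s1.png');b=shot('side','d1.png')
for d in(a,b): print(np.round(d['world_from_camera'],2))
print(sensors.get_obs())
E
```

```text
[[ 6.7000e-01  6.1000e-01 -4.3000e-01  9.5293e+02]
 [ 7.4000e-01 -5.5000e-01  3.7000e-01 -3.0658e+02]
 [-1.0000e-02 -5.7000e-01 -8.2000e-01  8.9246e+02]
 [ 0.0000e+00  0.0000e+00  0.0000e+00  1.0000e+00]]
[[-9.90000e-01 -1.00000e-01  1.20000e-01  4.01180e+02]
 [-1.50000e-01  6.00000e-01 -7.80000e-01  1.03692e+03]
 [ 0.00000e+00 -7.90000e-01 -6.10000e-01  8.72280e+02]
 [ 0.00000e+00  0.00000e+00  0.00000e+00  1.00000e+00]]
{'clock': 0.1, 'qpos': array([-1.05608414e-01,  4.91516635e-01,  1.55938108e+00, -3.61128284e-05,
        1.09168994e+00, -1.05633577e-01]), 'joint_vel': array([-6.48077341e-04, -8.91901149e-04, -2.81904753e-03,  1.34999855e-03,
        4.58508014e-05, -2.42854781e-03]), 'effort': array([ 1.65888025e-03, -6.19446945e+01, -2.62024283e+01, -1.08395730e-04,
        2.98314291e-03, -4.12389943e-05]), 'eef_pos': array([6.24773301e+02, 3.21591317e-02, 1.96277968e+02]), 'tcp_rot': array([[ 9.99999506e-01,  4.17898074e-05, -9.92828043e-04],
       [ 4.18623205e-05, -9.99999996e-01,  7.30162178e-05],
       [-9.92824988e-04, -7.30577438e-05, -9.99999504e-01]]), 'ft_force': array([ 0.1671565 , -0.46190367, -0.06722495]), 'moment': array([-0.00536127,  0.01369367,  0.0150064 ]), 'width': 85.29775071577693}
```

View pics/s1.png

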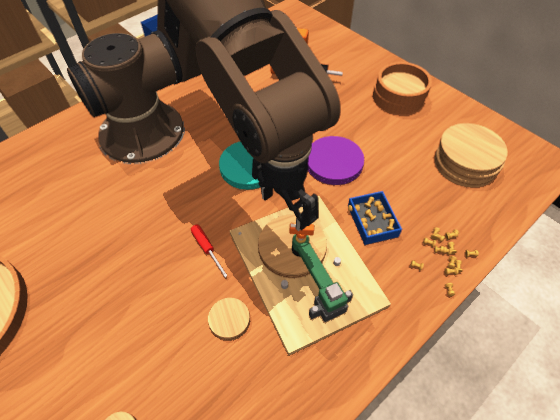

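View pics/d1.png

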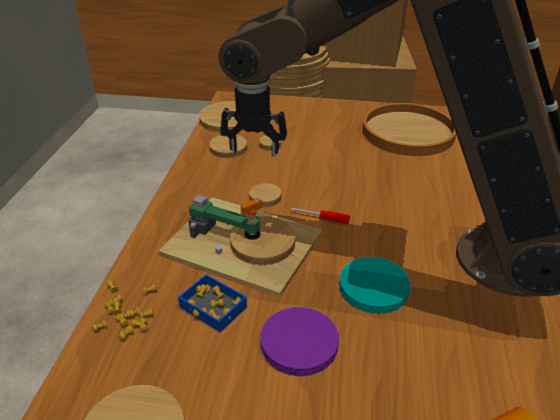

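Scene picture: the blank is at (292,246) on the jig bed, with the pins at (285,285) and (337,262), the orange knob at (302,230), and the green arm's post at (332,295). Possible mix-ups for the blank are the turquoise disc (245,165), the purple disc (335,160), the small disc (229,319), the wood stack (472,152) and the bowl (402,88). I choose the wooden disc on the bed under the screw, and will check it in a close crop.

Run:
```python
import cv2,numpy as np
a=cv2.imread('pics/s1.png')[185:360,220:400];b=cv2.imread('pics/d1.png')[180:300,150:330]
a=cv2.resize(a,None,fx=3.4,fy=3.4,interpolation=cv2.INTER_CUBIC);cv2.imwrite('pics/c1.png',a)
b=cv2.resize(b,None,fx=4.4,fy=4.4,interpolation=cv2.INTER_CUBIC);cv2.imwrite('pics/c2.png',b);print(a.shape,b.shape)
```

```text
(595, 612, 3) (528, 792, 3)
```

View pics/c1.png

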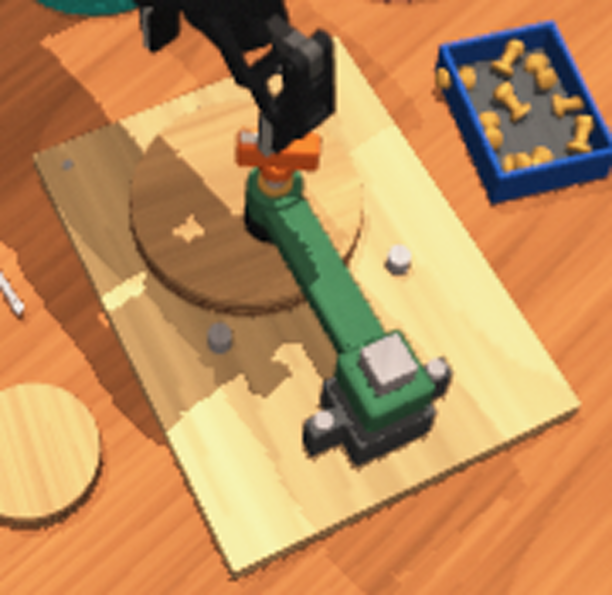

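View pics/c2.png

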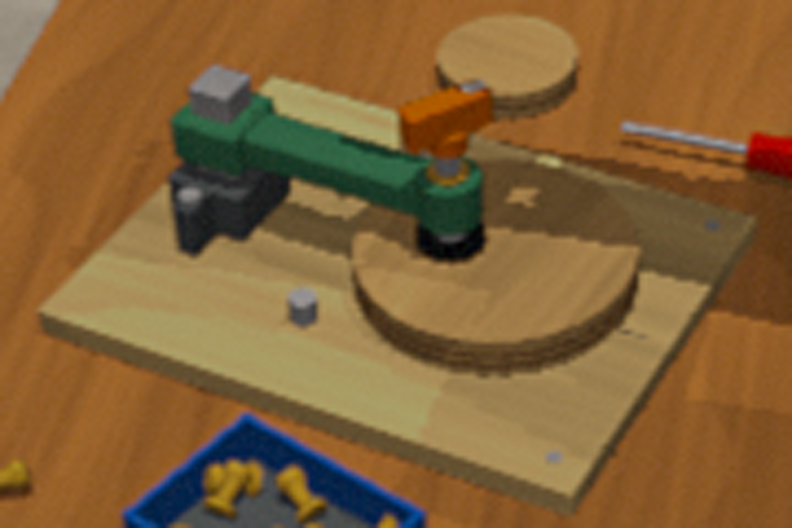

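The close crops confirm it: a light wooden disc under the black foot. In c1 the pin tops are at (399,252) and (220,330), the bed corners at (35,155), (337,38), (579,405) and (235,572), and the white bar end at (248,137). In c2 the near pin top is at (302,292) and the white bar end at (473,88).

Run:
```python
from h import *
import pickle
from scipy.optimize import least_squares
a=pickle.load(open('pics/s1.png.pkl','rb'));b=pickle.load(open('pics/d1.png.pkl','rb'))
A=lambda u,v:(220+u/3.4-.35,185+v/3.4-.35); B=lambda u,v:(150+u/4.4-.4,180+v/4.4-.4)
ca=np.array([px2w(a,A(*p),18) for p in[(35,155),(337,38),(579,405),(235,572)]]);cb=np.array([px2w(b,B(*p),18) for p in[(755,215),(573,500),(40,318),(272,80)]])
print(ca.round(1),cb.round(1),sep='\n')
for c in(ca,cb):
    e=(c[2]+c[3]-c[0]-c[1])/2; print('len',np.linalg.norm(e),'yaw',np.arctan2(e[1],e[0]),'c',c.mean(0))
pa=[px2w(a,A(*p),34) for p in[(399,252),(220,330)]];pb=px2w(b,B(302,292),34)
print('pins',np.round(pa,1),pb.round(1))
d=pa[0]-pa[1]; n=np.array([-d[1],d[0]])/np.linalg.norm(d[:2]); 
print(np.linalg.norm(d),n)
for s in(1,-1): print('origin',(np.mean(pa,0)[:2]+s*57*n), np.arctan2(-s*n[1],-s*n[0]))
def circ(d,f,pts,z,r):
    P=np.array([px2w(d,f(*p),z)[:2] for p in pts])
    return least_squares(lambda c:np.hypot(*(P-c).T)-r,P.mean(0)).x
print('blank',circ(a,A,[(131,208),(362,200),(245,305),(160,270),(330,272)],43,80),circ(b,B,[(352,250),(640,255),(490,350),(400,320),(590,318)],43,80))
print('knob',px2w(a,A(278,147),142),px2w(b,B(446,103),142))
print('ends',px2w(a,A(238,140),142),px2w(a,A(320,146),142),px2w(b,B(402,110),142),px2w(b,B(490,93),142))
```

```text
[[ 463.   -24.9   18. ]
 [ 535.4  210.6   18. ]
 [ 847.5  115.3   18. ]
 [ 776.8 -121.    18. ]]
[[ 459.9  -31.    18. ]
 [ 529.3  213.2   18. ]
 [ 842.2  121.4   18. ]
 [ 773.3 -119.1   18. ]]
len 327.25482246014707 yaw -0.29687326956473026 c [655.68094668  45.01600625  18.        ]
len 325.7305186668877 yaw -0.27958008809294993 c [651.18428069  46.12759076  18.        ]
pins [[698.1 103.4  34. ]
 [659.2 -24.9  34. ]] [698.7  95.3  34. ]
134.10446162704747 [-0.95694031  0.29028475]
origin [624.10680506  55.82963125] -0.2945243866212531
origin [733.19800084  22.73716983] 2.8470682669685403
blank [601.51589991  52.15419408] [597.79626686  53.0955936 ]
knob [629.36286997  50.23622364 142.        ] [622.57214944  54.76853218 142.        ]
ends [608.922811    35.46616192 142.        ] [646.34073918  69.95460007 142.        ] [644.32574698  64.5815264  142.        ] [601.1409251   42.18213267 142.        ]
```

Request:
{"name": "arm_command", "arguments": {"linear": [[-34,-24,0],[-34,-24,0],[-34,-24,0],[-33,-22,0],[0,0,0],[0,0,0],[0,0,0],[0,0,0],[0,0,0],[0,0,0],[0,0,0],[0,0,0],[0,0,0]], "dr": [[0,0,0],[0,0,0],[0,0,0],[0,0,0],[0,0,-0.16],[0,0,-0.16],[0,0,-0.16],[0,0,-0.16],[0,0,-0.16],[0,0,-0.16],[0,0,-0.16],[0,0,-0.16],[0,0,0]], "grip": [0.7,0.7,0.7,0.7,0.7,0.7,0.7,0.7,0.7,0.7,0.7,0.7,0.7]}}

```text
clock: 1.72
eef_pos: [482.9, 96.8, 193.2]
tcp_rot: [[0.248, 0.969, -0.008], [0.969, -0.248, 0.0], [-0.002, -0.008, -1.0]]
ft_force: [0.4, -0.7, 0.8]
width: 25.2
```

Run:
```python
from h import *
w=shot('wrist','w1.png'); a=shot('scene','s2.png')
print(np.round(w['world_from_camera'],2))
c=cv2.resize(a['color'][185:360,220:400],None,fx=2.2,fy=2.4)
im=np.zeros((420,960,3),np.uint8); im[:,:560]=w['color']; im[:c.shape[0],560:560+c.shape[1]]=c[:,:400]
cv2.imwrite('pics/v1.png',cv2.resize(im,None,fx=.83,fy=.83)[:,:,::-1])
```

```text
[[ 2.5000e-01  9.3000e-01  2.7000e-01  4.1451e+02]
 [ 9.7000e-01 -2.4000e-01 -7.0000e-02  1.1523e+02]
 [-0.0000e+00  2.8000e-01 -9.6000e-01  3.6977e+02]
 [ 0.0000e+00  0.0000e+00  0.0000e+00  1.0000e+00]]
```

View pics/v1.png

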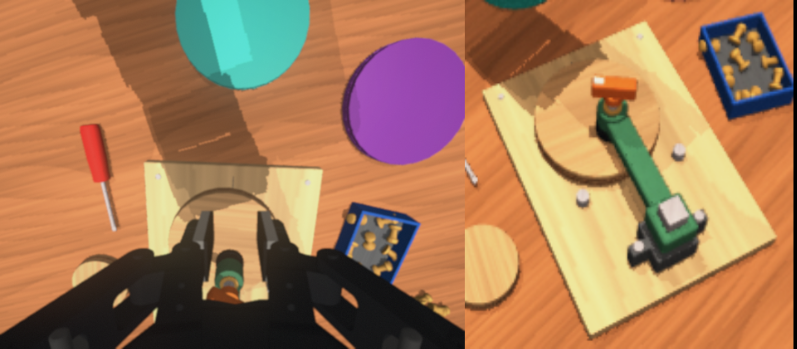

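The wrist view (left) shows the gripper just ahead of the bed's front edge, with front corners at (147,161) and (321,170) and the blank's near edge at (222,188). The scene crop (right) shows the bar from (592,85) to (637,88) with its white end on the left, and pins at (583,192) and (679,147).

Run:
```python
from h import *
import pickle
from scipy.optimize import least_squares
a=pickle.load(open('pics/s2.png.pkl','rb'));w=pickle.load(open('pics/w1.png.pkl','rb'))
A=lambda u,v:(220+(u/.83-560)/2.2,185+v/.83/2.4); W=lambda u,v:(u/.83,v/.83)
pa=[px2w(a,A(*p),34) for p in[(679,147),(583,192)]]; print('pins',np.round(pa,1))
cw=[px2w(w,W(*p),18) for p in[(147,161),(321,170)]]; d=cw[1]-cw[0]; m=np.mean(cw,0)
print('wrist corners',np.round(cw,1),np.linalg.norm(d),'yaw',np.arctan2(d[1],d[0])-np.pi/2)
def circ(d,f,pts,z,r):
    P=np.array([px2w(d,f(*p),z)[:2] for p in pts]); s=least_squares(lambda c:np.hypot(*(P-c).T)-r,P.mean(0)); return s.x,s.fun.round(1)
print(circ(a,A,[(535,123),(659,122),(600,179),(630,170),(560,167)],43,80),circ(w,W,[(222,188),(170,223),(190,200),(250,192)],43,80))
print('bar ends',px2w(a,A(592,82),142),px2w(a,A(637,86),142))
# orange mask in side image: bar top
b=pickle.load(open('pics/d1.png.pkl','rb'))
for n,i in(('s2',a),('d1',b)):
    h=cv2.cvtColor(i['color'],cv2.COLOR_RGB2HSV); mk=cv2.inRange(h,(4,200,150),(14,255,255)); nn,l,st,ce=cv2.connectedComponentsWithStats(mk)
    print(n,[(s.tolist(),c.round(1).tolist()) for s,c in zip(st[1:],ce[1:]) if s[4]>40])
```

```text
pins [[698.6 103.9  34. ]
 [659.2 -23.7  34. ]]
wrist corners [[460.5 -21.7  18. ]
 [532.5 207.9  18. ]] 240.60472051236655 yaw -0.30374027305901596
(array([603.35311819,  51.50880803]), array([-1.1, -0.9,  0.4, -0.4,  0.1])) (array([594.2210269 ,  55.64436999]), array([-0.2,  1.4, -1.5,  1. ]))
bar ends [609.5577728   34.90141876 142.        ] [648.12787606  69.76107708 142.        ]
s2 [([294, 58, 19, 16, 161], [302.7, 67.3]), ([290, 224, 24, 7, 121], [303.5, 227.3])]
d1 [([497, 408, 27, 12, 77], [510.8, 413.6])]
```

Request:
{"name": "arm_command", "arguments": {"linear": [[0,0,0],[0,0,22],[0,0,22],[0,0,22],[0,0,22],[0,0,22],[0,0,20],[0,0,20],[0,0,8],[0,0,0]], "dr": [[-0.008,0,0.045],[0,0,0],[0,0,0],[0,0,0],[0,0,0],[0,0,0],[0,0,0],[0,0,0],[0,0,0],[0,0,0]], "grip": [0.7,0.7,0.7,0.7,0.7,0.7,0.7,0.7,0.7,0.7]}}

```text
clock: 3.08
eef_pos: [483.9, 96.6, 31.0]
tcp_rot: [[0.325, 0.946, 0.002], [0.946, -0.325, -0.002], [-0.001, 0.002, -1.0]]
ft_force: [-0.5, -0.5, 0.1]
width: 25.8
```

Request:
{"name": "arm_command", "arguments": {"linear": [[0,0,0],[0,8,0],[0,8,0],[0,7,0],[0,6,0],[0,5,0],[0,4,0],[0,4,0],[0,4,0],[0,0,0]], "dr": [[0,0,-0.036],[0,0,0],[0,0,0],[0,0,0],[0,0,0],[0,0,0],[0,0,0],[0,0,0],[0,0,0],[0,0,0]], "grip": [0.7,0.7,0.7,0.7,0.7,0.7,0.7,0.7,0.7,0.7]}}

```text
clock: 4.32
eef_pos: [532.4, 82.2, 33.1]
tcp_rot: [[0.29, 0.957, 0.005], [0.957, -0.29, -0.002], [-0.0, 0.005, -1.0]]
ft_force: [-0.4, -0.1, 0.4]
width: 25.5
```

Request:
{"name": "arm_command", "arguments": {"linear": [[0,2,2],[0,2,0],[0,2,0]], "dr": [[0,0,0],[0,0,0],[0,0,0]], "grip": [0.7,0.7,0.7]}}

```text
clock: 4.7
eef_pos: [538.1, 80.5, 31.0]
tcp_rot: [[0.29, 0.957, 0.005], [0.957, -0.29, -0.002], [-0.0, 0.005, -1.0]]
ft_force: [0.7, 0.8, 0.5]
width: 25.6
```

Request:
{"name": "arm_command", "arguments": {"linear": [[0,1.5,0],[0,1.5,0]], "dr": [[0,0,0],[0,0,0]], "grip": [0.7,0.7]}}

```text
clock: 4.95
eef_pos: [541.3, 79.6, 31.0]
tcp_rot: [[0.29, 0.957, 0.005], [0.957, -0.29, -0.002], [-0.0, 0.005, -1.0]]
ft_force: [0.1, 0.7, -0.4]
width: 25.5
```

Run:
```python
from h import *
a=shot('scene','s3.png'); b=shot('side','d3.png')
c=cv2.resize(a['color'][185:335,230:380],(400,400),interpolation=2); e=cv2.resize(b['color'][180:300,180:330],(500,400),interpolation=2)
cv2.imwrite('pics/v2.png',np.hstack([c,e])[:,100:900,::-1][:, :800] if 0 else cv2.resize(np.hstack([c,e]),(800,356))[:,:,::-1])
```

```text
(no output)
```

View pics/v2.png

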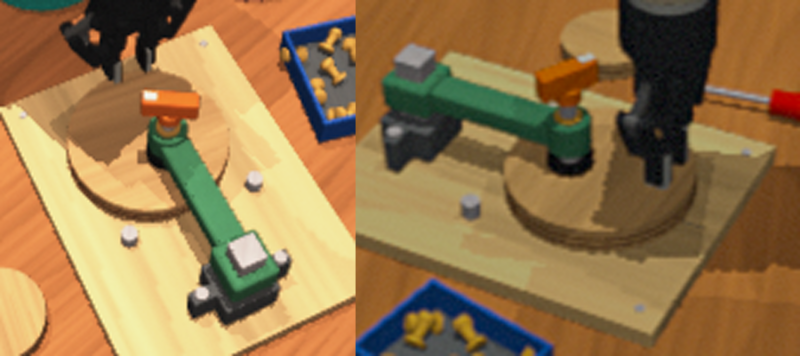

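Run:
```python
from h import *
import pickle
from scipy.optimize import least_squares
b=pickle.load(open('pics/d3.png.pkl','rb'));a=pickle.load(open('pics/s3.png.pkl','rb'))
f=lambda p:((p-[180,180])*[500/150*800/900,400/120*356/400]+[400*800/900,0]).round(0)
g=lambda p:((p-[230,185])*[400/150*800/900,400/150*356/400]).round(0)
o=np.array([541.3,79.6,31.]);Y=np.array([.29,.957,0])
for z in(31,45,55):
  for s in(-13,13):
    P=o+Y*s; P[2]=z; print(z,s,f(w2px(b,P)[0]),g(w2px(a,P)[0]))
J=np.array([[.957,.29],[-.29,.957]])
A=lambda u,v:(230+u/(400/150*800/900),185+v/(400/150*.89)); B=lambda u,v:(180+(u-355.6)/2.963,180+v/2.967)
for n,d,F,pts in(('s',a,A,[(67,155),(229,150),(147,211),(90,190),(205,190)]),('d',b,B,[(504,178),(696,180),(600,232),(530,215),(670,215)])):
    P=np.array([px2w(d,F(*p),43)[:2] for p in pts]); s=least_squares(lambda c:np.hypot(*(P-c).T)-80,P.mean(0)); c=s.x
    print(n,c,s.fun.round(1),'jig',J.T@(c-[625,54.5]))
```

```text
31 -13 [669. 196.] [114.  95.]
31 13 [655. 215.] [137.  86.]
45 -13 [669. 183.] [114.  87.]
45 13 [655. 202.] [137.  78.]
55 -13 [669. 174.] [114.  82.]
55 13 [655. 193.] [137.  73.]
s [601.39766313  52.47021277] [ 0.5  1.   0.1  0.1 -0.6] jig [-21.99879809  -8.78718408]
d [596.35997211  54.24426239] [ 0.2 -0.4 -1.2  0.4  1.3] jig [-27.33434278  -8.55034898]
```

The fingertips show about 20 mm higher than the TCP because the jaws are part open, so they passed over the blank, which has not moved. I'll retreat, shut the jaws and push again.

Request:
{"name": "arm_command", "arguments": {"linear": [[0,0,-6],[0,-15,0],[0,-15,0],[0,-15,0],[0,-15,0],[0,0,0],[0,0,0],[0,0,0],[0,0,0],[0,0,0]], "dr": [[0,0,0],[0,0,0],[0,0,0],[0,0,0],[0,0,0],[0,0,0],[0,0,0],[0,0,0],[0,0,0],[0,0,0]], "grip": [0.7,0.7,0.7,0.7,0.7,1,1,1,1,1]}}

```text
clock: 6.3
eef_pos: [479.6, 98.3, 37.3]
tcp_rot: [[0.289, 0.957, 0.005], [0.957, -0.289, -0.002], [-0.0, 0.005, -1.0]]
ft_force: [-0.4, 1.5, -0.2]
width: -0.2
```

Run:
```python
from h import *
o=sensors.get_obs(); print(o['eef_pos'],o['width'],o['ft_force'])
a=shot('scene','s4.png'); b=shot('side','d4.png')
c=cv2.resize(a['color'][185:335,230:380],(400,400),interpolation=2); e=cv2.resize(b['color'][180:300,210:330],(400,400),interpolation=2)
p=o['eef_pos']; 
q=((w2px(a,p)[0]-[230,185])*400/150).astype(int); r=((w2px(b,p)[0]-[210,180])*400/120).astype(int)
cv2.circle(c,tuple(q.tolist()),2,(255,0,255),-1);cv2.circle(e,tuple(r.tolist()),2,(255,0,255),-1)
cv2.imwrite('pics/v3.png',np.hstack([c,e])[:,:,::-1])
```

```text
[479.55194819  98.26369604  37.28045972] -0.20417259296957974 [-0.38004682  1.45948452 -0.16016383]
```

View pics/v3.png

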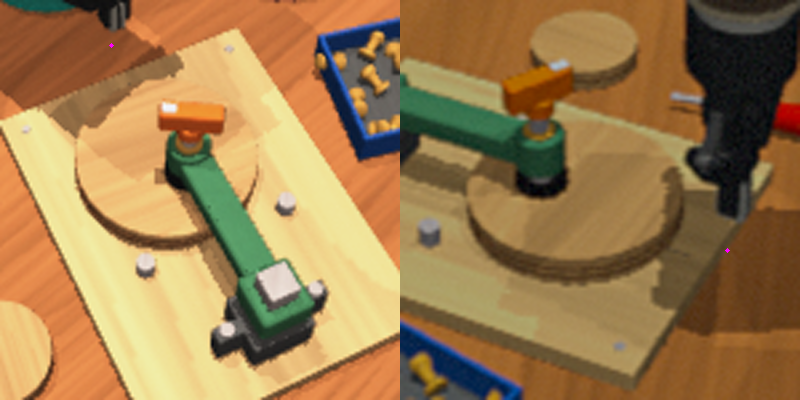

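Run:
```python
from h import *
import pickle
from scipy.optimize import least_squares
b=pickle.load(open('pics/d4.png.pkl','rb'));a=pickle.load(open('pics/s4.png.pkl','rb'))
u=np.array([230+118/(400/150),185+26/(400/150)]);v=np.array([210+(737-400)/(400/120),180+217/(400/120)])
s=least_squares(lambda P:np.r_[w2px(a,P)[0]-u,w2px(b,P)[0]-v],[480,98,37]);print(s.x,s.fun)
# origin check: same for pin & knob white
for n,p,q in(('pin+y top',(287,198),(429,222)),('knob bar top centre',(193,109),(538,86)),('whiteend',(169,107),(560,66))):
    u=np.array([230+p[0]*.375,185+p[1]*.375]);v=np.array([210+(q[0]-400)*.3,180+q[1]*.3])
    s=least_squares(lambda P:np.r_[w2px(a,P)[0]-u,w2px(b,P)[0]-v],[480,98,37]);print(n,s.x,s.fun)
```

```text
[478.15835567 101.66243802  68.87904191] [-1.98214005 -1.21480886 -2.02928671  0.86195264]
pin+y top [698.46335034 101.56178435  36.5704089 ] [-0.95366743 -0.42989318 -1.08441003  0.2401733 ]
knob bar top centre [622.82639323  57.97269622 135.5206216 ] [-0.61063141 -0.32507027 -0.72391723  0.23441477]
whiteend [610.88116264  41.81255894 142.27911915] [-0.89960737 -0.49335956 -1.08034422  0.37159396]
```

Request:
{"name": "arm_command", "arguments": {"linear": [[0,0,8],[0,0,8],[0,0,8],[0,0,0]], "dr": [[0,0,0],[0,0,0],[0,0,0],[0,0,0]], "grip": [1,1,1,1]}}

```text
clock: 6.9
eef_pos: [479.4, 98.2, 11.1]
tcp_rot: [[0.289, 0.957, 0.004], [0.957, -0.289, -0.002], [-0.001, 0.005, -1.0]]
ft_force: [-0.4, -0.0, 0.4]
width: -0.1
```

Run:
```python
from h import *
o=sensors.get_obs(); print(o['eef_pos'],o['width'],o['ft_force'],o['qpos'])
a=shot('scene','s5.png'); b=shot('side','d5.png')
def crop(d,x,y):
    c=cv2.resize(d['color'][y:y+80,x:x+80],(400,400),interpolation=2)
    for z,col in((0,(255,0,255)),(30,(0,255,255))):
        q=((w2px(d,o['eef_pos']+[0,0,z])[0]-[x,y])*5).astype(int); cv2.circle(c,tuple(q.tolist()),3,col,-1)
    return c
cv2.imwrite('pics/v4.png',np.hstack([crop(a,230,160),crop(b,270,190)])[:,:,::-1])
```

```text
[479.36343554  98.18033503  11.09098499] -0.07746503076739299 [-0.44416383 -0.00833734  0.38352892] [ 0.06826002  0.5925745   2.05736932 -0.00474719  0.48755635 -1.20474283]
```

View pics/v4.png

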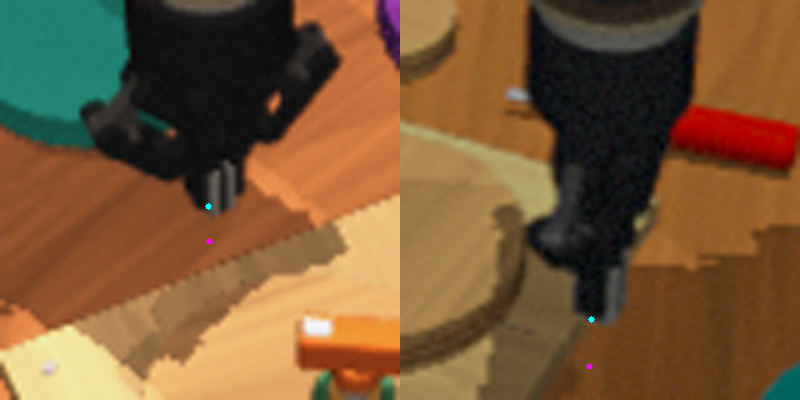

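Both views put the real tips about 30 mm above the reported TCP (image tip at the cyan mark), so I'll apply that offset, watch the force and go lower.

Request:
{"name": "arm_command", "arguments": {"linear": [[0,0,5],[0,0,4],[0,0,3],[0,0,0]], "dr": [[0,0,0],[0,0,0],[0,0,0],[0,0,0]], "grip": [1,1,1,1]}}

```text
clock: 7.5
eef_pos: [479.9, 98.2, -0.8]
tcp_rot: [[0.289, 0.957, 0.006], [0.957, -0.289, -0.002], [-0.0, 0.006, -1.0]]
ft_force: [0.5, 0.5, -0.0]
width: 0.0
```

Request:
{"name": "arm_command", "arguments": {"linear": [[0,7,0],[0,7,0],[0,7,0],[0,6,0],[0,5,0],[0,4,0],[0,3,0]], "dr": [[0,0,0],[0,0,0],[0,0,0],[0,0,0],[0,0,0],[0,0,0],[0,0,0]], "grip": [1,1,1,1,1,1,1]}}

```text
clock: 8.38
eef_pos: [519.6, 86.1, -0.4]
tcp_rot: [[0.29, 0.957, 0.005], [0.957, -0.29, -0.002], [-0.0, 0.005, -1.0]]
ft_force: [-3.1, 1.8, 2.8]
width: 0.2
```

Request:
{"name": "arm_command", "arguments": {"linear": [[0,3,0],[0,3,0],[0,3,0],[0,3,0]], "dr": [[0,0,0],[0,0,0],[0,0,0],[0,0,0]], "grip": [1,1,1,1]}}

```text
clock: 8.88
eef_pos: [530.5, 82.7, -0.3]
tcp_rot: [[0.289, 0.957, 0.003], [0.957, -0.289, -0.002], [-0.001, 0.003, -1.0]]
ft_force: [-3.2, 1.8, 1.9]
width: 0.2
```

Request:
{"name": "arm_command", "arguments": {"linear": [[0,1.5,0],[0,1.5,0]], "dr": [[0,0,0],[0,0,0]], "grip": [1,1]}}

```text
clock: 9.12
eef_pos: [530.7, 82.4, -0.5]
tcp_rot: [[0.29, 0.957, -0.004], [0.957, -0.29, -0.001], [-0.002, -0.003, -1.0]]
ft_force: [-11.6, 6.8, 10.7]
width: 0.0
```

Request:
{"name": "arm_command", "arguments": {"linear": [[0,1.5,0]], "dr": [[0,0,0]], "grip": [1]}}

```text
clock: 9.25
eef_pos: [530.6, 82.5, -0.5]
tcp_rot: [[0.29, 0.957, -0.007], [0.957, -0.29, -0.001], [-0.003, -0.007, -1.0]]
ft_force: [-10.1, 5.5, 8.8]
width: 0.2
```

Request:
{"name": "arm_command", "arguments": {"linear": [[0,-6,-2],[0,-10,-1],[0,-4,0]], "dr": [[-0.007,0,0],[0,0,0],[0,0,0]], "grip": [1,1,1]}}

```text
clock: 9.62
eef_pos: [512.0, 88.4, 2.8]
tcp_rot: [[0.289, 0.957, 0.003], [0.957, -0.289, -0.003], [-0.002, 0.004, -1.0]]
ft_force: [0.6, -0.4, -0.6]
width: -0.2
```

Run:
```python
from h import *
o=sensors.get_obs(); print(o['eef_pos'],o['ft_force'],o['tcp_rot'].round(3).tolist())
a=shot('scene','s6.png'); b=shot('side','d6.png')
J=np.array([[.957,.29],[-.29,.957]])
def crop(d,x,y,n):
    k=400/n
    c=cv2.resize(d['color'][y:y+n,x:x+n],(400,400),interpolation=2)
    for off,col in(((0,0),(255,0,255)),((-9,-9),(0,255,255))):
        t=np.linspace(0,6.28,60); P=np.c_[80*np.cos(t),80*np.sin(t)]+off; P=np.c_[P@J+[625,54.5],0*t+43]
        for q in ((w2px(d,P)-[x,y]+.5)*k).astype(int): cv2.circle(c,tuple(q.tolist()),1,col,-1)
    return c
cv2.imwrite('pics/v5.png',np.hstack([crop(a,230,190,130),crop(b,205,190,130)])[:,:,::-1])
```

```text
[512.04497989  88.36120713   2.81991417] [ 0.58821541 -0.35038455 -0.61648181] [[0.289, 0.957, 0.003], [0.957, -0.289, -0.003], [-0.002, 0.004, -1.0]]
```

View pics/v5.png

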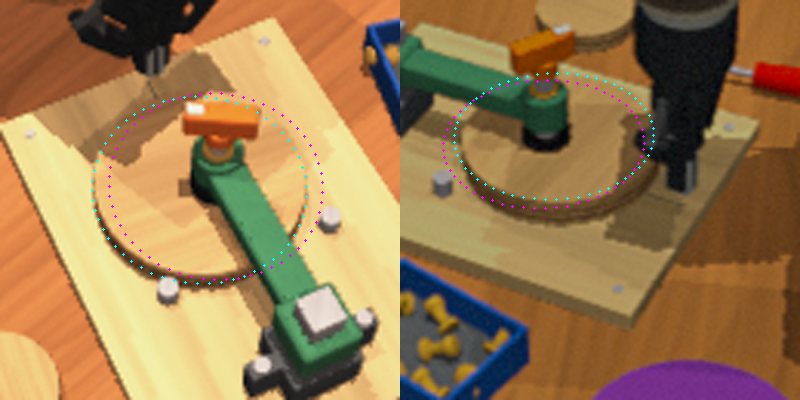

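The overlay shows the blank on the cyan circle, about (-9,-9) mm from home, touching only the -y pin. The push has to come from the -y/-x side to roll it round that pin.

Request:
{"name": "arm_command", "arguments": {"linear": [[-18,0,0],[-18,0,0],[-18,0,0],[-18,0,0],[-16,8,0],[0,12,1],[0,12,0.5],[0,8,0],[4,3.5,0],[3,2.5,0],[0,0,0]], "dr": [[0,0,0],[0,0,0],[0,0,0],[0,0,0],[0,0,0],[0,0,0],[0,0,0],[0,0,0],[0,0,0],[0,0,0],[0,0,0]], "grip": [1,1,1,1,1,1,1,1,1,1,1]}}

```text
clock: 11.1
eef_pos: [533.8, -10.2, 1.2]
tcp_rot: [[0.292, 0.957, 0.003], [0.957, -0.292, -0.003], [-0.002, 0.004, -1.0]]
ft_force: [0.5, -0.1, 0.2]
width: 0.5
```

Request:
{"name": "arm_command", "arguments": {"linear": [[1.5,1.3,0],[1.5,1.3,0]], "dr": [[0,0,0],[0,0,0]], "grip": [1,1]}}

```text
clock: 11.35
eef_pos: [536.9, -7.6, 1.2]
tcp_rot: [[0.291, 0.957, 0.003], [0.957, -0.291, -0.003], [-0.002, 0.004, -1.0]]
ft_force: [0.0, -0.2, -0.2]
width: 0.3
```

Request:
{"name": "arm_command", "arguments": {"linear": [[1.5,1.3,0],[1.5,1.3,0]], "dr": [[0,0,0],[0,0,0]], "grip": [1,1]}}

```text
clock: 11.6
eef_pos: [539.7, -5.5, 1.4]
tcp_rot: [[0.291, 0.957, 0.002], [0.957, -0.291, -0.003], [-0.002, 0.002, -1.0]]
ft_force: [-4.6, -2.6, 4.2]
width: -0.1
```

Request:
{"name": "arm_command", "arguments": {"linear": [[1.5,1.3,0],[1.5,1.3,0],[1.5,1.3,0],[1.5,1.3,0]], "dr": [[0,0,0],[0,0,0],[0,0,0],[0,0,0]], "grip": [1,1,1,1]}}

```text
clock: 12.1
eef_pos: [546.1, -1.3, 1.4]
tcp_rot: [[0.291, 0.957, 0.0], [0.957, -0.291, -0.003], [-0.003, 0.001, -1.0]]
ft_force: [-3.1, -1.8, 3.3]
width: 0.1
```

Request:
{"name": "arm_command", "arguments": {"linear": [[1.2,1,0],[1.2,1,0]], "dr": [[0,0,0],[0,0,0]], "grip": [1,1]}}

```text
clock: 12.35
eef_pos: [548.9, 0.6, 1.4]
tcp_rot: [[0.291, 0.957, -0.0], [0.957, -0.291, -0.003], [-0.003, 0.001, -1.0]]
ft_force: [-4.1, -2.2, 3.3]
width: 0.2
```

Request:
{"name": "arm_command", "arguments": {"linear": [[1.2,1,0]], "dr": [[0,0,0]], "grip": [1]}}

```text
clock: 12.48
eef_pos: [550.0, 1.4, 1.4]
tcp_rot: [[0.291, 0.957, -0.001], [0.957, -0.291, -0.003], [-0.003, 0.0, -1.0]]
ft_force: [-7.1, -5.7, 5.1]
width: 0.0
```

Request:
{"name": "arm_command", "arguments": {"linear": [[1.2,1,0]], "dr": [[0,0,0]], "grip": [1]}}

```text
clock: 12.6
eef_pos: [550.1, 1.9, 1.3]
tcp_rot: [[0.291, 0.957, -0.003], [0.957, -0.291, -0.004], [-0.004, -0.002, -1.0]]
ft_force: [-11.4, -12.2, 8.4]
width: -0.0
```

Request:
{"name": "arm_command", "arguments": {"linear": [[-8,-8,0],[-10,-22,0],[15,-18,0],[18,0,0],[18,0,0],[18,0,0],[16,0,0],[0,0,0]], "dr": [[0,0,0],[0,0,0],[0,0,0],[0,0,0],[0,0,0],[0,0,0],[0,0,0],[0,0,0]], "grip": [1,1,1,1,1,1,1,1]}}

```text
clock: 13.6
eef_pos: [527.7, 87.5, 1.0]
tcp_rot: [[0.289, 0.957, 0.003], [0.957, -0.289, -0.003], [-0.002, 0.004, -1.0]]
ft_force: [-0.2, -0.5, 0.6]
width: 0.3
```

Request:
{"name": "arm_command", "arguments": {"linear": [[-3,2,0],[0,2,0],[0,2,0],[0,2,0]], "dr": [[0,0,0],[0,0,0],[0,0,0],[0,0,0]], "grip": [1,1,1,1]}}

```text
clock: 14.1
eef_pos: [534.7, 80.7, 1.0]
tcp_rot: [[0.291, 0.957, 0.003], [0.957, -0.291, -0.003], [-0.002, 0.004, -1.0]]
ft_force: [-0.0, -0.5, -0.5]
width: 0.3
```

Request:
{"name": "arm_command", "arguments": {"linear": [[0,1.5,0],[0,1.5,0]], "dr": [[0,0,0],[0,0,0]], "grip": [1,1]}}

```text
clock: 14.35
eef_pos: [537.8, 79.4, 1.1]
tcp_rot: [[0.291, 0.957, 0.003], [0.957, -0.291, -0.003], [-0.002, 0.004, -1.0]]
ft_force: [-1.6, 0.3, -0.4]
width: 0.1
```

Request:
{"name": "arm_command", "arguments": {"linear": [[0,1.5,0],[0,1.5,0]], "dr": [[0,0,0],[0,0,0]], "grip": [1,1]}}

```text
clock: 14.6
eef_pos: [537.8, 79.1, 0.9]
tcp_rot: [[0.291, 0.957, -0.004], [0.957, -0.291, -0.003], [-0.004, -0.003, -1.0]]
ft_force: [-8.1, 4.6, 6.5]
width: -0.1
```

Request:
{"name": "arm_command", "arguments": {"linear": [[0,-10,0],[0,-12,0],[0,0,-28],[0,0,-28],[0,0,-28],[0,0,-28],[0,0,-28],[0,0,-28],[0,0,-10],[0,28,0],[0,28,0],[0,28,0],[0,28,0],[0,0,0]], "dr": [[0,0,0],[0,0,0],[0,0,0],[0,0,0],[0,0,0],[0,0,0],[0,0,0],[0,0,0],[0,0,0],[0,0,0],[0,0,0],[0,0,0],[0,0,0],[0,0,0]], "grip": [1,1,1,1,1,1,0,0,0,0,0,0,0,0]}}

```text
clock: 16.35
eef_pos: [619.0, 55.2, 179.0]
tcp_rot: [[0.289, 0.957, -0.007], [0.957, -0.289, -0.003], [-0.006, -0.006, -1.0]]
ft_force: [-0.5, 0.6, -0.2]
width: 85.1
```

Request:
{"name": "arm_command", "arguments": {"linear": [[0,0,0],[0,0,0],[0,0,0],[0,0,0],[0,0,0],[0,0,0],[0,0,0]], "dr": [[0,0,-0.15],[0,0,-0.15],[0,0,-0.15],[0,0,-0.15],[0,0,-0.15],[0,0,-0.15],[0,0,0]], "grip": [0,0,0,0,0,0,0]}}

```text
clock: 17.23
eef_pos: [610.8, 57.6, 173.5]
tcp_rot: [[-0.594, 0.804, -0.017], [0.805, 0.594, -0.003], [0.008, -0.016, -1.0]]
ft_force: [0.1, -0.2, -0.5]
width: 86.0
```

Run:
```python
from h import *
o=sensors.get_obs(); print(o['eef_pos'],o['tcp_rot'].round(3).tolist(),o['qpos'].round(2),o['width'])
w=shot('wrist','w2.png'); a=shot('scene','s7.png')
J=np.array([[.957,.29],[-.29,.957]])
x,y,n=230,190,130
c=cv2.resize(a['color'][y:y+n,x:x+n],(400,400),interpolation=2)
t=np.linspace(0,6.28,60); P=np.c_[80*np.cos(t),80*np.sin(t)]; P=np.c_[P@J+[625,54.5],0*t+43]
for q in ((w2px(a,P)-[x,y]+.5)*400/n).astype(int): cv2.circle(c,tuple(q.tolist()),1,(255,0,255),-1)
m=w['color'].copy(); m=m[60:420,80:480] 
cv2.imwrite('pics/v6.png',np.hstack([np.pad(m,((0,40),(0,0),(0,0))),c])[:,:,::-1])
```

```text
[610.82851661  57.6349578  173.45747899] [[-0.594, 0.804, -0.017], [0.805, 0.594, -0.003], [0.008, -0.016, -1.0]] [-0.01  0.51  1.6  -0.    1.05 -2.22] 85.97948929381964
```

View pics/v6.png

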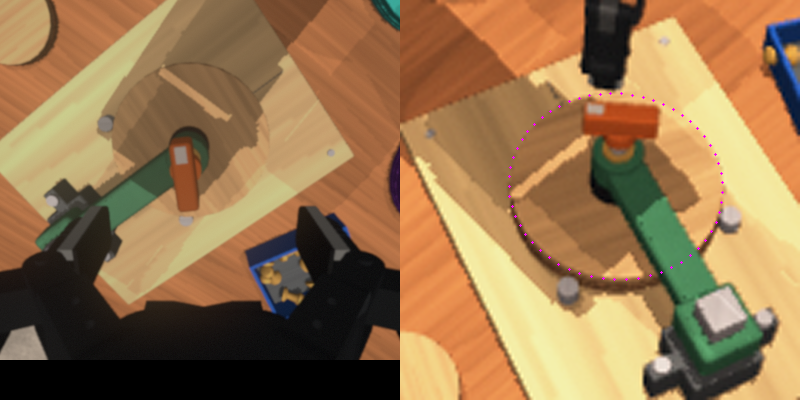

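The right crop shows the blank on the home circle, touching both pins at (568,290) and (729,217). In the wrist view the bar runs from its white end at (181,142) to (187,210), nearly square to the jaws.

Run:
```python
from h import *
import pickle
w=pickle.load(open('pics/w2.png.pkl','rb'));o=sensors.get_obs()
e=[px2w(w,(80+u,60+v),143.5) for u,v in((180.5,142),(187,209.5))]
c=np.mean(e,0);d=e[0]-e[1];print(np.round(e,1),c,np.linalg.norm(d),'white yaw',np.arctan2(d[1],d[0]))
R=o['tcp_rot'];print('tool x yaw',np.arctan2(R[1,0],R[0,0]),'shift in tool',R.T@(np.r_[c[:2],o['eef_pos'][2]]-o['eef_pos']))
print('pins',px2w(w,(80+105,60+120),34),px2w(w,(80+186,60+219),34))
# side-based refine of bar: colour extents
b=shot('side','d7.png');a=pickle.load(open('pics/s7.png.pkl','rb'))
u=np.array([230+(618.5-400)*130/400-.5,190+116*130/400-.5])
print('scene bar top c',px2w(a,u,143.5))
```

```text
[[604.3  34.9 143.5]
 [642.1  67.4 143.5]] [623.20259182  51.14604462 143.5       ] 49.78287766446175 white yaw -2.4319717569162513
tool x yaw 2.204012882642722 shift in tool [-12.28385134   5.93757775  -0.18577249]
pins [656.36254807 -29.67855301  34.        ] [697.62120872 100.3907343   34.        ]
scene bar top c [627.50320545  49.3104534  143.5       ]
```

Request:
{"name": "arm_command", "arguments": {"linear": [[0,0,0],[-12,7.6,0],[0,0,0],[0,0,16],[0,0,16],[0,0,16],[0,0,14],[0,0,0]], "dr": [[-0.014,-0.01,-0.076],[0,0,0],[0,0,0],[0,0,0],[0,0,0],[0,0,0],[0,0,0],[0,0,0]], "grip": [0,0,0,0,0,0,0,0]}}

```text
clock: 18.38
eef_pos: [624.8, 52.9, 105.3]
tcp_rot: [[-0.645, 0.764, -0.003], [0.764, 0.645, -0.002], [0.0, -0.004, -1.0]]
ft_force: [0.2, 0.3, -0.3]
width: 85.5
```

Request:
{"name": "arm_command", "arguments": {"linear": [[0,0,12],[0,0,9],[0,0,1],[0,0,0],[0,0,0],[0,0,0],[0,0,0],[0,0,0],[0,0,0],[0,0,0]], "dr": [[0,0,0],[0,0,0],[0,0,0],[0,0,0],[0,0,0],[0,0,0],[0,0,0],[0,0,0],[0,0,0],[0,0,0]], "grip": [0,0,0,1,1,1,1,1,1,1], "force": 60}}

```text
clock: 19.62
eef_pos: [626.2, 52.3, 83.8]
tcp_rot: [[-0.645, 0.764, 0.001], [0.764, 0.645, -0.003], [-0.003, -0.001, -1.0]]
ft_force: [0.4, -1.0, 0.4]
width: 19.4
```

Run:
```python
from h import *
o=sensors.get_obs(); print(o['eef_pos'],o['width'],o['ft_force'],o['moment'])
a=shot('scene','s8.png'); b=shot('side','d8.png')
c=cv2.resize(a['color'][170:270,260:360],(400,400),interpolation=2); e=cv2.resize(b['color'][150:250,200:300],(400,400),interpolation=2)
cv2.imwrite('pics/v7.png',np.hstack([c,e])[:,:,::-1])
```

```text
[626.15181536  52.33236568  83.76069154] 19.387411559036668 [ 0.44001188 -0.98361477  0.38206419] [-0.25172049 -0.08811359  0.02284345]
```

View pics/v7.png

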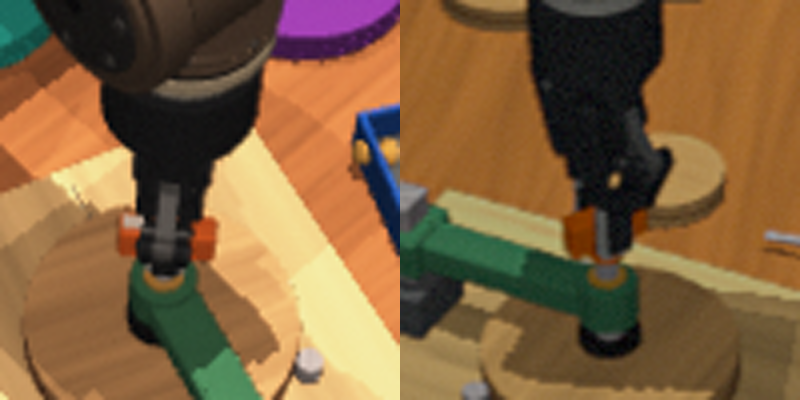

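Request:
{"name": "arm_command", "arguments": {"linear": [[0,0,0],[0,0,0],[0,0,0.06],[0,0,0.06],[0,0,0.06]], "dr": [[0,0,0],[0,0,0],[0,0,0.1],[0,0,0.1],[0,0,0.1]], "grip": [1,1,1,1,1]}}

```text
clock: 20.35
eef_pos: [626.3, 52.1, 83.6]
tcp_rot: [[-0.382, 0.924, 0.001], [0.924, 0.382, -0.003], [-0.004, -0.0, -1.0]]
ft_force: [0.7, -1.3, -0.3]
width: 19.6
```

```bash
cat > st.py <<'E'
from h import *
o=sensors.get_obs();R=o['tcp_rot'];print(o['clock'],o['eef_pos'].round(2),'yaw',np.arctan2(R[1,0],R[0,0]).round(4),'q6',o['qpos'][5].round(3),'w',o['width'].round(2),'F',o['ft_force'].round(2),'M',o['moment'].round(3),'tilt',R[:2,2].round(4),'eff6',o['effort'][5].round(3))
E
python3 st.py
```

```text
Traceback (most recent call last):
  File "st.py", line 2, in <module>
    o=sensors.get_obs();R=o['tcp_rot'];print(o['clock'],o['eef_pos'].round(2),'yaw',np.arctan2(R[1,0],R[0,0]).round(4),'q6',o['qpos'][5].round(3),'w',o['width'].round(2),'F',o['ft_force'].round(2),'M',o['moment'].round(3),'tilt',R[:2,2].round(4),'eff6',o['effort'][5].round(3))
                                                                                                                                                      ^^^^^^^^^^^^^^^^
AttributeError: 'float' object has no attribute 'round'
```

```bash
sed -i "s/o\['width'\].round(2)/round(o['width'],2)/" st.py; python3 st.py
```

```text
20.35 [626.3   52.09  83.58] yaw 1.9633 q6 -1.981 w 19.59 F [ 0.73 -1.27 -0.29] M [-0.279 -0.156  0.024] tilt [ 0.0011 -0.0034] eff6 -1.32
```

Request:
{"name": "arm_command", "arguments": {"linear": [[0,0,0.1],[0,0,0.1],[0,0,0.1],[0,0,0.1],[0,0,0.1]], "dr": [[0,0,0.12],[0,0,0.12],[0,0,0.12],[0,0,0.12],[0,0,0.12]], "grip": [1,1,1,1,1]}}

```text
clock: 20.98
eef_pos: [626.3, 51.5, 83.1]
tcp_rot: [[0.225, 0.974, 0.001], [0.974, -0.225, -0.004], [-0.004, 0.002, -1.0]]
ft_force: [1.0, -2.0, 0.4]
width: 19.6
```

```bash
python3 st.py
python3 - <<'E'
from h import *
a=shot('scene','s9.png')
for f in('s8','s9'):
    h=cv2.cvtColor(cv2.imread(f'pics/{f}.png')[170:270,260:360],cv2.COLOR_BGR2HSV); m=cv2.inRange(h,(3,190,90),(16,255,255)); 
    nn,l,st,ce=cv2.connectedComponentsWithStats(m); print(f,[(s.tolist(),c.round(1).tolist()) for s,c in zip(st[1:],ce[1:]) if s[4]>8 and 45<c[1]<75 and c[0]<65])
E
```

```text
20.975 [626.33  51.52  83.14] yaw 1.3435 q6 -1.361 w 19.59 F [ 1.01 -2.    0.4 ] M [-0.239 -0.03   0.07 ] tilt [ 0.0011 -0.0042] eff6 -1.583
s8 [([48, 55, 6, 10, 54], [50.4, 59.4]), ([30, 57, 5, 7, 27], [31.6, 60.2])]
s9 [([40, 54, 11, 17, 126], [44.8, 62.8])]
```

Request:
{"name": "arm_command", "arguments": {"linear": [[0,0,0.06],[0,0,0.06],[0,0,0.06],[0,0,0.06],[0,0,0.06],[0,0,0.06]], "dr": [[0,0,0.1],[0,0,0.1],[0,0,0.1],[0,0,0.1],[0,0,0.1],[0,0,0.1]], "grip": [1,1,1,1,1,1]}}

```text
clock: 21.78
eef_pos: [626.1, 51.0, 82.8]
tcp_rot: [[0.744, 0.668, 0.0], [0.668, -0.744, -0.005], [-0.003, 0.004, -1.0]]
ft_force: [-0.2, -2.3, 0.8]
width: 19.6
```

```bash
python3 st.py
```

```text
21.775 [626.06  51.04  82.77] yaw 0.7319 q6 -0.749 w 19.56 F [-0.24 -2.34  0.82] M [-0.28  -0.038  0.073] tilt [ 0.0004 -0.005 ] eff6 -1.283
```

Request:
{"name": "arm_command", "arguments": {"linear": [[0,0,0.06],[0,0,0.06],[0,0,0.06]], "dr": [[0,0,0.1],[0,0,0.1],[0,0,0.1]], "grip": [1,1,1]}}

```text
clock: 22.15
eef_pos: [625.8, 50.9, 82.6]
tcp_rot: [[0.91, 0.416, -0.0], [0.416, -0.91, -0.005], [-0.002, 0.005, -1.0]]
ft_force: [0.4, -2.1, 0.0]
width: 19.8
```

```bash
python3 st.py
```

```text
22.15 [625.82  50.85  82.57] yaw 0.4286 q6 -0.446 w 19.83 F [ 0.4  -2.1   0.01] M [-0.297 -0.013  0.032] tilt [-0.0002 -0.0053] eff6 -1.284
```

Request:
{"name": "arm_command", "arguments": {"linear": [[0,0,0.06],[0,0,0.06],[0,0,0.06],[0,0,0.06]], "dr": [[0,0,0.1],[0,0,0.1],[0,0,0.1],[0,0,0.1]], "grip": [1,1,1,1]}}

```text
clock: 22.65
eef_pos: [625.4, 50.8, 82.4]
tcp_rot: [[1.0, 0.024, -0.001], [0.024, -1.0, -0.006], [-0.001, 0.005, -1.0]]
ft_force: [0.1, -0.7, 1.0]
width: 20.0
```

```bash
python3 st.py
```

```text
22.65 [625.43  50.79  82.36] yaw 0.0243 q6 -0.041 w 20.03 F [ 0.09 -0.74  0.97] M [-0.228  0.083  0.141] tilt [-0.0011 -0.0055] eff6 -1.203
```

Request:
{"name": "arm_command", "arguments": {"linear": [[0,0,0.06]], "dr": [[0,0,0.1]], "grip": [1]}}

```text
clock: 22.78
eef_pos: [625.3, 50.8, 82.4]
tcp_rot: [[0.997, -0.076, -0.001], [-0.076, -0.997, -0.006], [-0.001, 0.006, -1.0]]
ft_force: [0.3, -1.3, 0.4]
width: 19.7
```

```bash
python3 st.py
```

```text
22.775 [625.32  50.77  82.36] yaw -0.0765 q6 0.06 w 19.69 F [ 0.28 -1.33  0.43] M [-0.254  0.055  0.217] tilt [-0.0013 -0.0056] eff6 -1.118
```

Request:
{"name": "arm_command", "arguments": {"linear": [[0,0,0.03]], "dr": [[0,0,0.06]], "grip": [1]}}

```text
clock: 22.9
eef_pos: [625.2, 50.8, 82.3]
tcp_rot: [[0.991, -0.136, -0.002], [-0.136, -0.991, -0.006], [-0.001, 0.006, -1.0]]
ft_force: [0.3, -0.6, 0.1]
width: 19.7
```

```bash
python3 st.py
```

```text
22.9 [625.25  50.77  82.34] yaw -0.1365 q6 0.12 w 19.72 F [ 0.26 -0.63  0.05] M [-0.22  -0.005  0.289] tilt [-0.0015 -0.0058] eff6 -0.284
```

Request:
{"name": "arm_command", "arguments": {"linear": [[0,0,0.03]], "dr": [[0,0,0.07]], "grip": [1]}}

```text
clock: 23.02
eef_pos: [625.2, 50.8, 82.4]
tcp_rot: [[0.979, -0.204, -0.002], [-0.204, -0.979, -0.006], [-0.0, 0.006, -1.0]]
ft_force: [-0.5, -0.4, -0.1]
width: 19.3
```

```bash
python3 st.py
```

```text
23.025 [625.18  50.77  82.35] yaw -0.2059 q6 0.19 w 19.27 F [-0.49 -0.42 -0.12] M [-0.22  -0.02   0.318] tilt [-0.0016 -0.0059] eff6 -0.662
```

Request:
{"name": "arm_command", "arguments": {"linear": [[0,0,0],[0,0,0],[0,0,0]], "dr": [[0,0,0],[0,0,0],[0,0,0]], "grip": [1,1,1]}}

```text
clock: 23.4
eef_pos: [625.2, 50.8, 82.4]
tcp_rot: [[0.98, -0.199, -0.002], [-0.199, -0.98, -0.006], [-0.0, 0.006, -1.0]]
ft_force: [0.3, -1.3, 0.5]
width: 19.5
```

```bash
python3 st.py
```

```text
23.4 [625.2   50.75  82.38] yaw -0.2 q6 0.184 w 19.53 F [ 0.35 -1.27  0.47] M [-0.204 -0.046  0.096] tilt [-0.0016 -0.006 ] eff6 0.108
```

Torque is about 0.26 N m over free running (roughly 45–55 N), held for 0.375 s. A half turn back would take joint 6 out of range, so I'll back off in two parts with a regrip.

Request:
{"name": "arm_command", "arguments": {"linear": [[0,0,-0.09],[0,0,-0.09],[0,0,-0.09],[0,0,-0.09],[0,0,-0.09],[0,0,-0.09],[0,0,-0.09],[0,0,-0.09],[0,0,-0.09],[0,0,-0.09],[0,0,0]], "dr": [[0,0,-0.15],[0,0,-0.15],[0,0,-0.15],[0,0,-0.15],[0,0,-0.15],[0,0,-0.15],[0,0,-0.15],[0,0,-0.15],[0,0,-0.15],[0,0,-0.15],[0,0,0]], "grip": [1,1,1,1,1,1,1,1,1,1,1]}}

```text
clock: 24.78
eef_pos: [626.3, 51.6, 83.2]
tcp_rot: [[0.215, 0.977, 0.001], [0.977, -0.215, -0.003], [-0.003, 0.002, -1.0]]
ft_force: [0.1, -2.2, -0.7]
width: 19.7
```

```bash
python3 st.py
```

```text
24.775 [626.33  51.57  83.16] yaw 1.3541 q6 -1.373 w 19.73 F [ 0.13 -2.17 -0.7 ] M [-0.204 -0.068  0.073] tilt [ 0.0009 -0.0034] eff6 -1.143
```

Request:
{"name": "arm_command", "arguments": {"linear": [[0,0,0],[0,0,0],[0,0,0],[0,0,0],[0,0,0],[0,0,0],[0,0,-20],[0,0,-20],[0,0,0]], "dr": [[0,0,0],[0,0,0],[0,0,0],[0,0,0],[0,0,0],[0,0,0],[0,0,0],[0,0,0],[0,0,0]], "grip": [0,0,0,0,0,0,0,0,0]}}

```text
clock: 25.9
eef_pos: [625.9, 52.0, 123.7]
tcp_rot: [[0.222, 0.975, -0.0], [0.975, -0.222, -0.003], [-0.003, 0.0, -1.0]]
ft_force: [-0.1, 0.5, 0.2]
width: 85.4
```

```bash
python3 st.py
```

```text
25.9 [625.92  52.   123.67] yaw 1.3469 q6 -1.366 w 85.41 F [-0.12  0.48  0.2 ] M [-0.007 -0.007 -0.041] tilt [-0.0003 -0.0028] eff6 -0.001
```

Request:
{"name": "arm_command", "arguments": {"linear": [[0,0,0],[0,0,0],[0,0,0],[0,0,0],[0,0,0],[0,0,0],[0,0,0],[0,0,0],[0,0,0],[0,0,0],[0,0,0],[0,0,0],[0,0,0],[0,0,0],[0,0,0],[0,0,0],[0,0,0],[0,0,0],[0,0,0],[0,0,0]], "dr": [[0,0,0.157],[0,0,0.157],[0,0,0.157],[0,0,0.157],[0,0,0.157],[0,0,0.157],[0,0,0.157],[0,0,0.157],[0,0,0.157],[0,0,0.157],[0,0,0.157],[0,0,0.157],[0,0,0.157],[0,0,0.157],[0,0,0.157],[0,0,0.157],[0,0,0.157],[0,0,0.157],[0,0,0.155],[0,0,0]], "grip": [0,0,0,0,0,0,0,0,0,0,0,0,0,0,0,0,0,0,0,0]}}

```text
clock: 28.4
eef_pos: [618.4, 51.9, 102.7]
tcp_rot: [[-0.162, -0.987, -0.023], [-0.987, 0.162, -0.002], [0.006, 0.022, -1.0]]
ft_force: [0.8, 0.3, -0.3]
width: 85.2
```

```bash
python3 st.py
```

```text
28.4 [618.42  51.86 102.73] yaw -1.7336 q6 1.714 w 85.17 F [ 0.8   0.26 -0.25] M [ 0.013 -0.     0.023] tilt [-0.0228 -0.0023] eff6 1.251
```

Request:
{"name": "arm_command", "arguments": {"linear": [[0,0,0],[-1.2,-7.1,0],[0,0,0]], "dr": [[0.022,-0.006,0.054],[0,0,0],[0,0,0]], "grip": [0,0,0]}}

```text
clock: 28.78
eef_pos: [625.8, 51.5, 101.3]
tcp_rot: [[-0.206, -0.979, -0.002], [-0.979, 0.206, -0.001], [0.001, 0.001, -1.0]]
ft_force: [0.5, 0.2, -0.0]
width: 85.5
```

```bash
python3 st.py
```

```text
28.775 [625.81  51.49 101.33] yaw -1.7784 q6 1.756 w 85.51 F [ 0.51  0.17 -0.  ] M [-0.015  0.011 -0.003] tilt [-0.0016 -0.0005] eff6 0.029
```

Request:
{"name": "arm_command", "arguments": {"linear": [[0,0,9],[0,0,8],[0,0,0],[0,0,0],[0,0,0],[0,0,0],[0,0,0],[0,0,0],[0,0,0],[0,0,0],[0,0,0]], "dr": [[0,0,0],[0,0,0.009],[0,0,0],[0,0,0],[0,0,0],[0,0,0],[0,0,0],[0,0,0],[0,0,0],[0,0,0],[0,0,0]], "grip": [0,0,0,1,1,1,1,1,1,1,1]}}

```text
clock: 30.15
eef_pos: [625.8, 51.7, 83.1]
tcp_rot: [[-0.212, -0.977, -0.002], [-0.977, 0.212, -0.0], [0.001, 0.002, -1.0]]
ft_force: [-0.7, 0.7, -0.2]
width: 19.8
```

```bash
python3 st.py
```

```text
30.15 [625.8   51.69  83.13] yaw -1.7848 q6 1.763 w 19.84 F [-0.72  0.72 -0.23] M [ 0.102  0.067 -0.039] tilt [-0.0021 -0.0003] eff6 -0.001
```

Request:
{"name": "arm_command", "arguments": {"linear": [[0,0,-0.1],[0,0,-0.1],[0,0,-0.1],[0,0,-0.1],[0,0,-0.1],[0,0,-0.1],[0,0,-0.1],[0,0,-0.1],[0,0,-0.1],[0,0,-0.1],[0,0,0]], "dr": [[0,0,-0.157],[0,0,-0.157],[0,0,-0.157],[0,0,-0.157],[0,0,-0.157],[0,0,-0.157],[0,0,-0.157],[0,0,-0.157],[0,0,-0.157],[0,0,-0.157],[0,0,0]], "grip": [1,1,1,1,1,1,1,1,1,1,1]}}

```text
clock: 31.52
eef_pos: [625.4, 52.2, 84.2]
tcp_rot: [[0.986, -0.165, -0.003], [-0.165, -0.986, 0.001], [-0.003, -0.0, -1.0]]
ft_force: [-0.4, 0.1, 1.2]
width: 19.5
```

```bash
python3 st.py
```

```text
31.525 [625.43  52.24  84.16] yaw -0.1659 q6 0.143 w 19.53 F [-0.37  0.06  1.24] M [0.035 0.039 0.085] tilt [-0.0028  0.0006] eff6 -1.211
```

Request:
{"name": "arm_command", "arguments": {"linear": [[0,0,0],[0,0,0],[0,0,0],[0,0,0],[0,0,0],[0,0,0],[0,0,-20],[0,0,-25],[0,0,-25],[0,0,-25],[0,0,0],[0,0,0]], "dr": [[0,0,0],[0,0,0],[0,0,0],[0,0,0],[0,0,0],[0,0,0],[0,0,0],[0,0,0],[0,0,0],[0,0,0],[0,0,0],[0,0,0]], "grip": [0,0,0,0,0,0,0,0,0,0,0,0]}}

```text
clock: 33.02
eef_pos: [625.2, 52.0, 180.6]
tcp_rot: [[0.985, -0.173, -0.005], [-0.173, -0.985, 0.0], [-0.005, 0.0, -1.0]]
ft_force: [0.1, 0.1, -0.7]
width: 85.3
```

```bash
python3 st.py
python3 - <<'E'
from h import *
a=shot('scene','s10.png'); b=shot('side','d10.png')
J=np.array([[.957,.29],[-.29,.957]])
def crop(d,x,y,n,mark):
    c=cv2.resize(d['color'][y:y+n,x:x+n],(400,400),interpolation=2)
    if mark:
        t=np.linspace(0,6.28,60); P=np.c_[80*np.cos(t),80*np.sin(t)]; P=np.c_[P@J+[625,54.5],0*t+43]
        for q in ((w2px(d,P)-[x,y]+.5)*400/n).astype(int): cv2.circle(c,tuple(q.tolist()),1,(255,0,255),-1)
    return c
cv2.imwrite('pics/v8.png',np.hstack([crop(a,230,190,130,1),crop(b,205,190,120,0)])[:,:,::-1])
E
```

```text
33.025 [625.17  52.   180.56] yaw -0.1742 q6 0.152 w 85.35 F [ 0.13  0.14 -0.74] M [ 0.021 -0.004 -0.016] tilt [-0.0048  0.0004] eff6 0.0
```

View pics/v8.png

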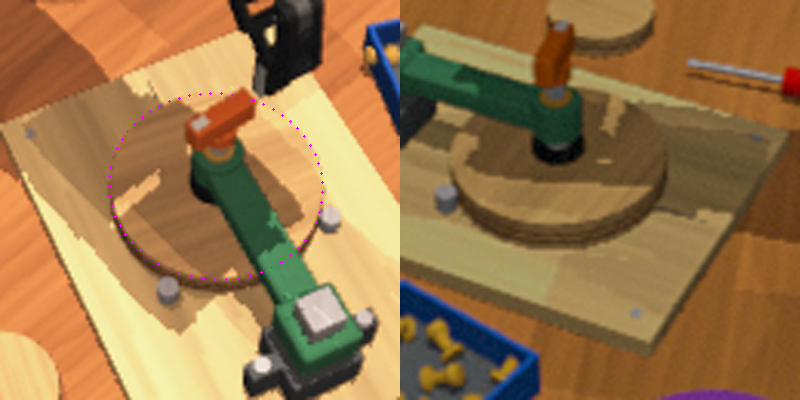

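The blank still lies on the home circle, touching both pins at (168,290) and (329,218). The bar points from (250,100) to its white end at (200,122). I'll check its angle against the dead-reckoned value.

Run:
```python
from h import *
import pickle
a=pickle.load(open('pics/s10.png.pkl','rb'))
A=lambda u,v:(230+u*.325-.5,190+v*.325-.5)
p,q=px2w(a,A(199,126),143.5),px2w(a,A(247,98),143.5); d=p-q; print(p,q,np.linalg.norm(d),np.arctan2(d[1],d[0]))
b=pickle.load(open('pics/d10.png.pkl','rb'));B=lambda u,v:(205+(u-400)*.3-.5,190+v*.3-.5)
p,q=px2w(b,B(562,27),143.5),px2w(b,B(549,56),143.5); d=p-q; print(p,q,np.linalg.norm(d),np.arctan2(d[1],d[0]))
```

```text
[624.38888142  33.90573696 143.5       ] [630.12503411  74.07037447 143.5       ] 40.57217709564347 -1.712653056646767
[621.41776747  34.65086249 143.5       ] [623.59395525  70.12520646 143.5       ] 35.54103084219578 -1.6320649462661556
```

```bash
python3 -c "
from rig import ticket; print(ticket.job_done())"
```

```text
the job is handed in; nothing more can be done
None
```

I pushed the blank home against both stop pins, tightened the hold-down screw, backed it off about half a turn and handed the job in. The clock stood at about 33 s of the 72 s allowed, and no verdict was reported.

**Pushing home:**
- The first pass went over the blank without moving it, because the fingertips showed about 30 mm above the reported TCP in both cameras. I worked with that offset from then on.
- The second push touched only the -y pin, so I pushed the blank round it from the other side and then seated it from the front.

**Tightening:** I tightened to about 0.26 N m over free running, which I put at 45–55 N on the foot, and held it for about 0.4 s. That is a little under the 60 N given for finger-tight. The force is inferred from torque and angle, not measured directly.

**Backing off:** I backed off in two parts with a regrip, because joint 6 would have run out of range. The total was about 3.18 rad, which should leave the foot about 1.8 mm clear. The gap is too small to measure in the pictures.

**Last checks:**
- **Blank:** it lay on the home circle, touching both pins.
- **Knob:** the bar angle was -1.71 rad in the scene view, against -1.73 expected. The side view gave a rougher -1.63.
- **Gripper:** it was open, well above the knob and touching nothing.
- **Bystanders:** they looked undisturbed where they show in the pictures, but I did not measure them.
- **Disagreement:** the finger opening read 19.5 mm on the 16 mm bar. I never explained this, but the bar turned with the jaws.

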